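# Warm three maple wedges for gluing

### The job

Set exactly three of the five maple wedges on the bench warmer's plate, each laid (not dropped) flat on its broad face inside the rim, none stacked on or touching another. Then, with the three in place, push the warmer's toggle fully over to on. Leave the other two maple wedges and everything else on the table where they lie.

Things in the scene. Friction and masses are not known exactly. Their poses are not given: they have to be found in the camera images.
- plate (a point): centre of the top face of the bench warmer's bare aluminium plate, 36 mm above the table; the plate is level, 220 mm (this frame's x) by 140 mm (y) inside a steel rim 6 mm thick that stands 12 mm above it; x points away from the robot side; the green-painted warmer is fixed to the table
- switch (a joint): the warmer's toggle, a steel rod with a red ball: 0 = off (leaning 0.5 rad towards the warmer's -x, the black dot), 1.0 = on, against its stop (leaning 0.5 rad towards +x, the green dot); it stays where it is left; moved by a few newtons. Its hinge line runs along the warmer's y, 16 mm above the plate's height, at x = 0, y = -125 mm from the plate's centre
- switch_tip (a point): centre of the toggle's red ball, 26 mm across, 80 mm from its hinge; the rod is 10 mm thick; the toggle stands on a black block 70 by 50 by 25 mm on the warmer's right-hand wing
- maple_1: pale maple wedge, 100 mm long (its y), 32 mm wide with parallel sides (its x), 10 mm thick at the -y end rising to 20 mm at the +y end; loose, lying on its flat broad face; origin: centre of the underside, z up
- maple_2: pale maple wedge, 100 mm long (its y), 32 mm wide with parallel sides (its x), 10 mm thick at the -y end rising to 20 mm at the +y end; loose, lying on its flat broad face; origin: centre of the underside, z up
- maple_3: pale maple wedge, 100 mm long (its y), 32 mm wide with parallel sides (its x), 10 mm thick at the -y end rising to 20 mm at the +y end; loose, lying on its flat broad face; origin: centre of the underside, z up
- maple_4: pale maple wedge, 100 mm long (its y), 32 mm wide with parallel sides (its x), 10 mm thick at the -y end rising to 20 mm at the +y end; loose, lying on its flat broad face; origin: centre of the underside, z up
- maple_5: pale maple wedge, 100 mm long (its y), 32 mm wide with parallel sides (its x), 10 mm thick at the -y end rising to 20 mm at the +y end; loose, lying on its flat broad face; origin: centre of the underside, z up
- ebony_1: black ebony wedge, 100 mm long (its y), 32 mm wide with parallel sides (its x), 10 mm thick at the -y end rising to 20 mm at the +y end; loose, lying on its flat broad face; origin: centre of the underside, z up; a bystander
- ebony_2: black ebony wedge, 100 mm long (its y), 32 mm wide with parallel sides (its x), 10 mm thick at the -y end rising to 20 mm at the +y end; loose, lying on its flat broad face; origin: centre of the underside, z up; a bystander
- pin_vise: steel pin vise lying down, 100 mm long (its y), 14 mm thick, origin under its middle; a bystander
- canister: brass screw-top canister, 78 mm across, 85 mm tall, origin: centre of underside; a bystander
- amber_jar: squat amber glass jar, 84 mm across, 80 mm tall, origin: centre of underside; a bystander
- button_board: warped black button board with white buttons, 140 (x) by 100 (y) by 14 mm, origin: centre of underside; a bystander
Mind the look-alikes: they are no part of the job. Leave any purple or turquoise look-alike of the maple_1 alone.

How it is judged (in metres and radians):
On the way, in this order (a step that is already met when the one before it is completed fails the run):
1. exactly three maple wedges lie flat on the plate, let go, while the toggle is still off ((distance of maple_1 from where it was at the start of the episode below 0.03 m or (x of maple_1 in the frame of plate between -0.1 and 0.1 m and y of maple_1 in the frame of plate between -0.06 and 0.06 m and z of maple_1 in the frame of plate between -0.004 and 0.006 m and angle between maple_1's own z axis and vertical below 0.08 rad and linear speed of maple_1 below 0.03 m/s)) and (distance of maple_2 from where it was at the start of the episode below 0.03 m or (x of maple_2 in the frame of plate between -0.1 and 0.1 m and y of maple_2 in the frame of plate between -0.06 and 0.06 m and z of maple_2 in the frame of plate between -0.004 and 0.006 m and angle between maple_2's own z axis and vertical below 0.08 rad and linear speed of maple_2 below 0.03 m/s)) and (distance of maple_3 from where it was at the start of the episode below 0.03 m or (x of maple_3 in the frame of plate between -0.1 and 0.1 m and y of maple_3 in the frame of plate between -0.06 and 0.06 m and z of maple_3 in the frame of plate between -0.004 and 0.006 m and angle between maple_3's own z axis and vertical below 0.08 rad and linear speed of maple_3 below 0.03 m/s)) and (distance of maple_4 from where it was at the start of the episode below 0.03 m or (x of maple_4 in the frame of plate between -0.1 and 0.1 m and y of maple_4 in the frame of plate between -0.06 and 0.06 m and z of maple_4 in the frame of plate between -0.004 and 0.006 m and angle between maple_4's own z axis and vertical below 0.08 rad and linear speed of maple_4 below 0.03 m/s)) and (distance of maple_5 from where it was at the start of the episode below 0.03 m or (x of maple_5 in the frame of plate between -0.1 and 0.1 m and y of maple_5 in the frame of plate between -0.06 and 0.06 m and z of maple_5 in the frame of plate between -0.004 and 0.006 m and angle between maple_5's own z axis and vertical below 0.08 rad and linear speed of maple_5 below 0.03 m/s)) and distance of any of maple_1, maple_2, maple_3 from where it was at the start of the episode above 0.03 m and distance of any of maple_1, maple_2, maple_4 from where it was at the start of the episode above 0.03 m and distance of any of maple_1, maple_2, maple_5 from where it was at the start of the episode above 0.03 m and distance of any of maple_1, maple_3, maple_4 from where it was at the start of the episode above 0.03 m and distance of any of maple_1, maple_3, maple_5 from where it was at the start of the episode above 0.03 m and distance of any of maple_1, maple_4, maple_5 from where it was at the start of the episode above 0.03 m and distance of any of maple_2, maple_3, maple_4 from where it was at the start of the episode above 0.03 m and distance of any of maple_2, maple_3, maple_5 from where it was at the start of the episode above 0.03 m and distance of any of maple_2, maple_4, maple_5 from where it was at the start of the episode above 0.03 m and distance of any of maple_3, maple_4, maple_5 from where it was at the start of the episode above 0.03 m and distance of any of maple_1, maple_2, maple_3, maple_4 from where it was at the start of the episode below 0.03 m and distance of any of maple_1, maple_2, maple_3, maple_5 from where it was at the start of the episode below 0.03 m and distance of any of maple_1, maple_2, maple_4, maple_5 from where it was at the start of the episode below 0.03 m and distance of any of maple_1, maple_3, maple_4, maple_5 from where it was at the start of the episode below 0.03 m and distance of any of maple_2, maple_3, maple_4, maple_5 from where it was at the start of the episode below 0.03 m and value of joint switch below 0.3 rad and contact force between the fingers and maple_1 below 0.05 N and contact force between the fingers and maple_2 below 0.05 N and contact force between the fingers and maple_3 below 0.05 N and contact force between the fingers and maple_4 below 0.05 N and contact force between the fingers and maple_5 below 0.05 N), for 0.2 s.
2. the toggle is pushed fully over to on, the three still on the plate (value of joint switch above 0.88 rad and (distance of maple_1 from where it was at the start of the episode below 0.03 m or (x of maple_1 in the frame of plate between -0.1 and 0.1 m and y of maple_1 in the frame of plate between -0.06 and 0.06 m and z of maple_1 in the frame of plate between -0.004 and 0.006 m and angle between maple_1's own z axis and vertical below 0.08 rad and linear speed of maple_1 below 0.03 m/s)) and (distance of maple_2 from where it was at the start of the episode below 0.03 m or (x of maple_2 in the frame of plate between -0.1 and 0.1 m and y of maple_2 in the frame of plate between -0.06 and 0.06 m and z of maple_2 in the frame of plate between -0.004 and 0.006 m and angle between maple_2's own z axis and vertical below 0.08 rad and linear speed of maple_2 below 0.03 m/s)) and (distance of maple_3 from where it was at the start of the episode below 0.03 m or (x of maple_3 in the frame of plate between -0.1 and 0.1 m and y of maple_3 in the frame of plate between -0.06 and 0.06 m and z of maple_3 in the frame of plate between -0.004 and 0.006 m and angle between maple_3's own z axis and vertical below 0.08 rad and linear speed of maple_3 below 0.03 m/s)) and (distance of maple_4 from where it was at the start of the episode below 0.03 m or (x of maple_4 in the frame of plate between -0.1 and 0.1 m and y of maple_4 in the frame of plate between -0.06 and 0.06 m and z of maple_4 in the frame of plate between -0.004 and 0.006 m and angle between maple_4's own z axis and vertical below 0.08 rad and linear speed of maple_4 below 0.03 m/s)) and (distance of maple_5 from where it was at the start of the episode below 0.03 m or (x of maple_5 in the frame of plate between -0.1 and 0.1 m and y of maple_5 in the frame of plate between -0.06 and 0.06 m and z of maple_5 in the frame of plate between -0.004 and 0.006 m and angle between maple_5's own z axis and vertical below 0.08 rad and linear speed of maple_5 below 0.03 m/s)) and distance of any of maple_1, maple_2, maple_3 from where it was at the start of the episode above 0.03 m and distance of any of maple_1, maple_2, maple_4 from where it was at the start of the episode above 0.03 m and distance of any of maple_1, maple_2, maple_5 from where it was at the start of the episode above 0.03 m and distance of any of maple_1, maple_3, maple_4 from where it was at the start of the episode above 0.03 m and distance of any of maple_1, maple_3, maple_5 from where it was at the start of the episode above 0.03 m and distance of any of maple_1, maple_4, maple_5 from where it was at the start of the episode above 0.03 m and distance of any of maple_2, maple_3, maple_4 from where it was at the start of the episode above 0.03 m and distance of any of maple_2, maple_3, maple_5 from where it was at the start of the episode above 0.03 m and distance of any of maple_2, maple_4, maple_5 from where it was at the start of the episode above 0.03 m and distance of any of maple_3, maple_4, maple_5 from where it was at the start of the episode above 0.03 m and distance of any of maple_1, maple_2, maple_3, maple_4 from where it was at the start of the episode below 0.03 m and distance of any of maple_1, maple_2, maple_3, maple_5 from where it was at the start of the episode below 0.03 m and distance of any of maple_1, maple_2, maple_4, maple_5 from where it was at the start of the episode below 0.03 m and distance of any of maple_1, maple_3, maple_4, maple_5 from where it was at the start of the episode below 0.03 m and distance of any of maple_2, maple_3, maple_4, maple_5 from where it was at the start of the episode below 0.03 m), for 0.2 s.
At the end, for the whole second after the job is handed in: Exactly three maple wedges rest on the plate inside its rim, broad face down (tilt under 0.08 rad, underside within 6 mm of the plate), released, still and not touching one another; the other two maple wedges are within 30 mm of where they started; the toggle reads above 0.88 rad (on) (all of step 2 and contact force between each of maple_1, the fingers and maple_2 below 0.05 N and contact force between each of maple_1, maple_2, the fingers and maple_3 below 0.05 N and contact force between each of maple_1, maple_2, maple_3, the fingers and maple_4 below 0.05 N and contact force between each of maple_1, maple_2, maple_3, maple_4, the fingers and maple_5 below 0.05 N and contact force between the fingers and maple_1 below 0.05 N).
It fails at once if a bystander (ebony wedge, pin vise, canister, jar, button board) is pushed or lifted more than 30 mm from its place (distance of any of ebony_1, ebony_2, pin_vise, canister, amber_jar, button_board from where it was at the start of the episode above 0.03 m).
It fails at once if a maple wedge is dropped or thrown (moves faster than 0.8 m/s out of the fingers) ((linear speed of maple_1 above 0.8 m/s and contact force between the fingers and maple_1 below 0.05 N) or (linear speed of maple_2 above 0.8 m/s and contact force between the fingers and maple_2 below 0.05 N) or (linear speed of maple_3 above 0.8 m/s and contact force between the fingers and maple_3 below 0.05 N) or (linear speed of maple_4 above 0.8 m/s and contact force between the fingers and maple_4 below 0.05 N) or (linear speed of maple_5 above 0.8 m/s and contact force between the fingers and maple_5 below 0.05 N)).
It also fails if it takes over 72 s, if anything falls off the work surface, if the arm or the gripper's body presses on something with over 40 N, if the wrist force passes 120 N, or if a joint passes its speed limit or range.

### The arm

A 6-joint arm with a two-finger parallel gripper is mounted at the origin on the work surface. World frame = base frame: x ahead of the robot, y to its left, z up, the work surface at z = 0. Lengths are in mm, angles in rad, forces in N, time in s.
With the tool pointing down it reaches from about 275 to 975 mm from the base axis. Payload 8.4 kg.
Tool frame: the origin (TCP) lies at the very end of the fingers, on their centre line; the grasp point (between the pads) lies 19 mm behind it (env.grip_point_offset is the distance from the TCP to the grasp point, in mm); z points along the fingers, y is the line along which they close (so a half turn about z gives the same grasp; the last joint's range is limited). The gripper opens to 92 mm and grips with 3 to 60 N. Pads are 20 mm wide; open, the fingers measure 128 mm over their backs; the gripper's body (75 mm by 189 mm) begins 69 mm behind the grasp point.
Start: joints at [-1.202, 0.353, 1.633, -0, 1.155, -0.002], TCP at [226.474, -582.526, 214.583] pointing down, gripper open.
Joint ranges: [-2.63, 2.63], [-0.92, 2.1], [0.06, 2.66], [-1.3, 4.44], [0, 2.69], [-3.02, 3.02]. Speed limits (rad/s): [2.22, 2.22, 2.79, 3.14, 3.14, 3.14].

### API

Orientations are given as a 3x3 rotation matrix whose columns are the frame's x, y, z axes.
In Python, from cell import env, read_state, eyes, sign_off gives the robot as it stands. Calls block until the motion is done:
- env.move_ptp(position, orientation): joint-space move of the TCP to a pose.
- env.servo_line(position, speed=150, attitude=None, until_force=None): straight line of the TCP; attitude=None keeps the orientation; speed is the mean speed in mm/s. With until_force (N) it stops when the force on the tool has changed by that much, and returns True; else False.
- env.move_j(angles): joint-space move.
- env.move_gripper(opening): opening from 0.0 (shut) to 1.0 (fully open); the grip force is fixed at half the most; returns when the fingers have stopped.
- env.wait(seconds).
- env.ik(position, orientation): joint angles nearest the present ones, or None.
- read_state(): the state.
- eyes.get_image(name): name is "scene" or "top" or "wrist"; returns a dict with "pixels" (420x560x3 uint8, blue, green, red), "fx", "fy", "cx", "cy" (pixels), "rvec" (rotation vector, rad) and "tvec" (3), from world to camera coordinates, as OpenCV has them. Camera axes: x right, y down, z forward; pixel columns grow to the right and rows downward; lengths in mm; the calibration is good to about 2 mm. A picture is of the moment at which its call begins. There is no depth.
A pose or a line that the arm cannot do raises env.IKError and nothing moves.
- sign_off(): hands the job in; it is judged then, once.
The state is a dict: "t": time; "joint_pos": joint angles; "joint_vel": joint speeds; "joint_efforts": joint torques, N m; "ee_pos": TCP position; "tool_rot": TCP orientation; "wrist_force": force on the tool from outside, world axes, zero at the start; "ft_torque": the same for the moment, N m; "gripper_width": opening from 0.0 (shut) to 1.0 (fully open); "grasp_force": force on a finger pad.
Only numpy, scipy, OpenCV 4.12 (cv2) and the standard library are available. Lean on these libraries where they do the work, as an engineer would, in place of code of your own. Each camera call takes 0.05 s, during which the arm holds its last target. There are 200 camera calls.

## Working session

There is one attempt and no reset: what is moved stays moved. The work goes in short steps, each a Python script; the robot and the scene stay as the last script left them, time stands still between calls to the robot, and variables do not carry over. Pictures are saved under pics/ and viewed, at most 10 in all, crops included, and the job is handed in when it is done.

```bash
ls; mkdir -p pics
cat > h.py <<'E'
import numpy as np, cv2
from cell import env, read_state, eyes, sign_off
def shot(n,f=None):
    d=eyes.get_image(n)
    d['pixels']=np.array(d['pixels'])
    if f: 
        cv2.imwrite('pics/'+f,d['pixels']); np.savez('pics/'+f+'.npz',**d)
    return d
def KRT(d):
    K=np.array([[d['fx'],0,d['cx']],[0,d['fy'],d['cy']],[0,0,1.]],float)
    R=cv2.Rodrigues(np.array(d['rvec'],float))[0]; return K,R,np.array(d['tvec'],float).ravel()
def ray(d,uv):
    K,R,t=KRT(d); uv=np.atleast_2d(np.array(uv,float))
    r=np.c_[uv,np.ones(len(uv))]@np.linalg.inv(K).T@R
    return -R.T@t,r/np.linalg.norm(r,axis=1)[:,None]
def onplane(d,uv,z):
    c,r=ray(d,uv); return c+r*((z-c[2])/r[:,2])[:,None]
def tri(d1,p1,d2,p2):
    A=[];b=[]
    for d,p in((d1,p1),(d2,p2)):
        c,r=ray(d,p); P=np.eye(3)-np.outer(r[0],r[0]); A.append(P); b.append(P@c)
    return np.linalg.lstsq(np.vstack(A),np.hstack(b),rcond=None)[0]
def proj(d,X):
    K,R,t=KRT(d); return cv2.projectPoints(np.atleast_2d(np.array(X,float)),np.array(d['rvec'],float),t,K,None)[0][:,0]
def Rz(a):  # tool down; finger closing axis (tool y) at world angle a
    y=np.array([np.cos(a),np.sin(a),0]); z=np.array([0,0,-1.]); return np.c_[np.cross(y,z),y,z]
E
python3 - <<'E'
from h import *
a=shot('scene','s0.png');b=shot('top','t0.png')
for d in(a,b):
    K,R,t=KRT(d); print(K[0,0],-R.T@t,R[2])
s=read_state();print(s['t'],s['tool_rot'],env.grip_point_offset)
E
```

```text
pics
499.551331319144 [1247.16459736  121.54915092 1032.93995361] [-0.59928252  0.01515993 -0.80039405]
423.2327843652091 [ 476.34903856  113.50489028 1161.93718018] [ 0.04868109  0.01499998 -0.99870173]
0.1 [[ 9.32034069e-01  3.62370400e-01 -4.31567020e-04]
 [ 3.62370657e-01 -9.32033384e-01  1.13070910e-03]
 [ 7.50063804e-06 -1.21024662e-03 -9.99999268e-01]] 18.700000000000003
```

View pics/t0.png

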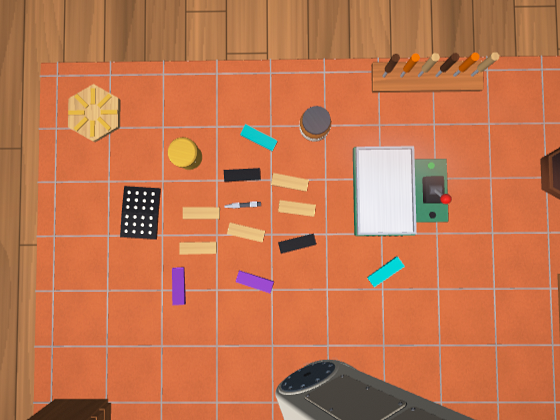

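View pics/s0.png

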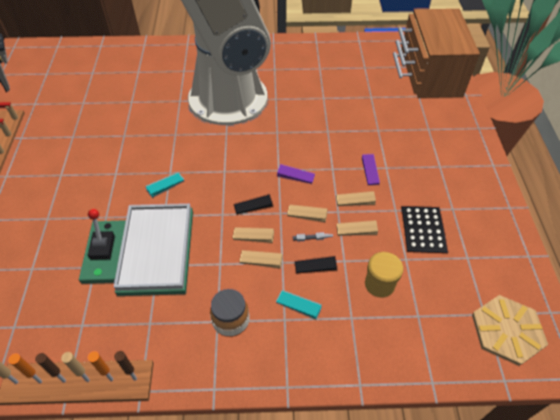

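The top view shows five pale maple candidates at px (290,182), (297,208), (246,232), (200,213) and (197,248). Ebony wedges are at (242,174) and (297,243), the plate at (385,191), and the red ball at (446,199) on the near (off) side. Purple and turquoise look-alikes are separate. The scene view shows the same maples at (261,258), (253,235), (307,212), (357,228) and (356,198).

```bash
cat >> h.py <<'E'
def blobs(d,lo,hi,amin,amax):
    m=cv2.inRange(cv2.cvtColor(d['pixels'],cv2.COLOR_BGR2HSV),np.array(lo),np.array(hi))
    m=cv2.morphologyEx(m,cv2.MORPH_OPEN,np.ones((2,2),np.uint8))
    cs=cv2.findContours(m,cv2.RETR_EXTERNAL,cv2.CHAIN_APPROX_NONE)[0]
    return [c for c in cs if amin<cv2.contourArea(c)<amax]
def cen(c):
    M=cv2.moments(c); return np.array([M['m10'],M['m01']])/M['m00']
MAPLE=((10,40,130),(25,150,255))
E
python3 - <<'E'
from h import *
a=dict(np.load('pics/s0.png.npz'));b=dict(np.load('pics/t0.png.npz'))
hs=[cv2.cvtColor(d['pixels'],cv2.COLOR_BGR2HSV) for d in(a,b)]
print(hs[1][182,290],hs[1][213,200],hs[0][258,261],hs[0][198,356],hs[1][240,320],hs[0][150,200])
A=blobs(a,*MAPLE,200,900);B=blobs(b,*MAPLE,200,900)
for c in A: print('s',cen(c),cv2.contourArea(c))
for c in B:
    print('t',cen(c),cv2.contourArea(c))
    pb=cen(c); w=onplane(b,pb,12)[0]; q=proj(a,w)[0]
    if not A: continue
    pa=min((cen(k) for k in A),key=lambda p:np.hypot(*(p-q)))
    bx=cv2.boxPoints(cv2.minAreaRect(c)); W=onplane(b,bx,15)
    e=[W[1]-W[0],W[2]-W[1]]; L=max(e,key=np.linalg.norm)
    print('  tri',tri(a,pa,b,pb).round(1),'plane15',onplane(b,pb,15)[0].round(1),[np.linalg.norm(k).round(1) for k in e],'len ang',round(np.degrees(np.arctan2(L[1],L[0])),1))
# plate: bright grey; red ball
for n,lo,hi in(('plate',(0,0,150),(179,45,255)),('red',(0,200,100),(4,255,255)),('red2',(172,150,90),(179,255,255))):
    for d,k in((a,'s'),(b,'t')):
        for c in blobs(d,lo,hi,30,9000):
            r=cv2.minAreaRect(c); print(n,k,cen(c).round(1),cv2.contourArea(c),cv2.boxPoints(r).round(1).tolist())
crop=cv2.resize(b['pixels'][120:290,150:460],None,fx=2.5,fy=2.5,interpolation=cv2.INTER_CUBIC); cv2.imwrite('pics/crop.png',crop)
E
```

```text
[ 18 114 228] [ 18 115 228] [ 17 108 203] [ 17 108 203] [  9 175 222] [  9 160 198]
s [267.9982906 416.2034188] 292.5
s [322.47015251 415.36122004] 382.5
s [377.04389881 414.73177083] 448.0
s [431.68557692 413.94423077] 520.0
s [474.07738095 412.84415584] 308.0
s [549.43319269 413.45639944] 237.0
s [106.91537896 395.88226637] 226.5
s [ 74.18159659 389.57952468] 273.5
s [ 39.21785335 392.03754871] 470.5
s [261.90132013 257.98514851] 505.0
s [254.25200584 233.80379285] 457.0
s [357.74127159 227.60051452] 453.5
s [308.237751   211.94457831] 415.0
s [356.30837563 198.23604061] 394.0
s [313.20265781  30.42248062] 301.0
s [269.62521589  15.24870466] 482.5
t [198.23012048 248.62891566] 415.0
  tri [420.9 349.8   4.2] plane15 [421.4 345.9  15. ] [np.float64(100.6), np.float64(32.4)] len ang -90.4
t [246.55378973 233.01222494] 409.0
  tri [462.6 218.5   4.2] plane15 [462.7 214.8  15. ] [np.float64(33.5), np.float64(99.7)] len ang -103.4
t [202.07788945 213.52973199] 398.0
  tri [516.8 340.4   4.9] plane15 [516.4 335.7  15. ] [np.float64(98.2), np.float64(32.6)] len ang -90.4
t [297.47353535 2
[... 668 characters left out ...]
156, 84.5], [270.20001220703125, 117.69999694824219], [192.1999969482422, 127.5]]
plate t [290.5 411. ] 298.5 [[268.79998779296875, 407.3999938964844], [277.5, 395.29998779296875], [310.20001220703125, 418.70001220703125], [301.6000061035156, 430.79998779296875]]
plate t [233.8 206.3] 43.5 [[226.0, 204.0], [240.0, 204.0], [240.0, 208.0], [226.0, 208.0]]
plate t [386.6 191.2] 4979.0 [[356.0, 147.60000610351562], [414.70001220703125, 146.10000610351562], [417.0, 234.1999969482422], [358.3999938964844, 235.8000030517578]]
red s [ 93.9 214.4] 32.0 [[90.0, 211.0], [98.0, 211.0], [98.0, 217.0], [90.0, 217.0]]
red t [446.5 199.8] 60.0 [[442.0, 196.0], [451.0, 196.0], [451.0, 204.0], [442.0, 204.0]]
```

View pics/crop.png

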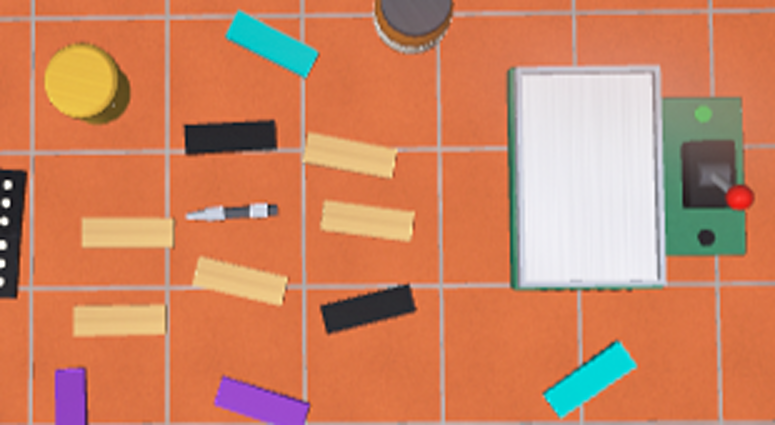

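The crop confirms it: five pale wedges, five clearly separate from the black, purple and turquoise ones. I'll use the three nearest the warmer: top px (290,183), (297,209) and (247,233). Next I refine with the wrist camera.

Run:
```python
from h import *
a=dict(np.load('pics/s0.png.npz'));b=dict(np.load('pics/t0.png.npz'))
sa=np.array([[114.7,287],[123.1,198.6],[190.6,205.1],[182.2,293.4]]) # far-right, near-right, near-left, far-left seen from robot
tb=np.array([[414.7,146.1],[417,234.2],[358.4,235.8],[356,147.6]])
P=np.array([tri(a,x,b,y) for x,y in zip(sa,tb)]);print('rim tri',P.round(1))
T=onplane(b,tb,48);print('rim plane',T.round(1),T.mean(0)); e=T[0]-T[1]+T[3]-T[2];print('x ang',np.degrees(np.arctan2(e[1],e[0])))
print('ball',tri(a,[93.9,214.4],b,[446.5,199.8]), onplane(b,[446.5,199.8],36+16+70))
def go(p,ang):
    best=min(((np.abs(np.array(q)-read_state()['joint_pos']).max(),k) for k in(0,np.pi) if (q:=env.ik(p,Rz(ang+k))) is not None))
    env.move_ptp(p,Rz(ang+best[1]))
go([540,-150,330],0); w0=shot('wrist','w0.png')
go([500,130,330],0); w1=shot('wrist','w1.png')
go([560,130,330],0); w2=shot('wrist','w2.png')
K,R,t=KRT(w1);print(-R.T@t,R[2],K[0,0],read_state()['t'])
im=np.hstack([cv2.resize(x['pixels'],(400,300)) for x in(w0,w1)]);cv2.imwrite('pics/ww.png',im)
```

```text
rim tri [[ 690.  -232.8   42.5]
 [ 457.9 -234.3   69.6]
 [ 453.5  -81.7   33.4]
 [ 693.7  -84.5   10.8]]
rim plane [[ 689.2 -233.5   48. ]
 [ 457.  -234.2   48. ]
 [ 453.8  -81.4   48. ]
 [ 686.8  -78.8   48. ]] [ 571.71245542 -156.99013151   48.        ]
x ang 0.40992493507357264
ball [ 541.87885996 -284.21291243  119.11130391] [[ 541.84418925 -284.88547014  122.        ]]
[501.10185672 195.10497834 500.14904826] [-0.00112893 -0.23580282 -0.97180027] 299.68337632648564 3.6667
```

View pics/ww.png

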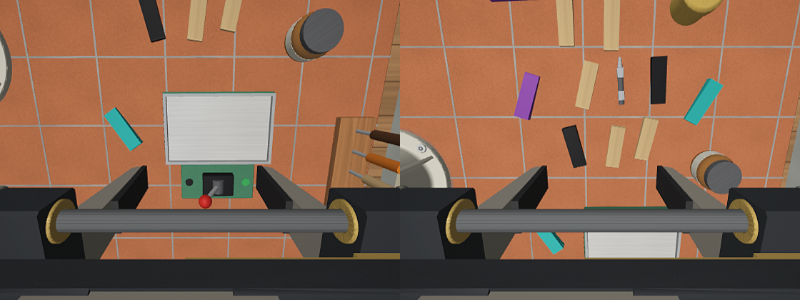

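The wrist camera has a clear view of both areas. At 800x300 the plate is at (218,128) on the left; the wedges are at (615,146), (647,138) and (586,85) on the right. A wider baseline will give the heights.

```bash
cat >> h.py <<'E'
def go(p,ang):
    c=[]
    for k in(0,np.pi,-np.pi):
        q=env.ik(p,Rz(ang+k))
        if q is not None: c.append((np.abs(np.array(q)-read_state()['joint_pos']).max(),k))
    k=min(c)[1]; env.move_ptp(p,Rz(ang+k)); return Rz(ang+k)
def trin(ds,ps):
    A=[];b=[]
    for d,p in zip(ds,ps):
        c,r=ray(d,p); P=np.eye(3)-np.outer(r[0],r[0]); A.append(P); b.append(P@c)
    x=np.linalg.lstsq(np.vstack(A),np.hstack(b),rcond=None); return x[0]
E
python3 - <<'E'
from h import *
go([680,60,330],0);m1=shot('wrist','m1.png');go([430,60,330],0);m2=shot('wrist','m2.png')
go([430,-150,330],0);p1=shot('wrist','p1.png');go([680,-150,330],0);p2=shot('wrist','p2.png')
b=dict(np.load('pics/t0.png.npz'))
ests=[(598.5,95,-101.4),(527,76.5,-97.8),(462.7,215,-103.4)]
B=blobs(b,*MAPLE,200,900)
for e in ests:
    X=[*e[:2],12]; ps=[];out=[]
    for d in(m1,m2):
        q=proj(d,X)[0]; cs=blobs(d,*MAPLE,300,4000)
        c=min(cs,key=lambda c:np.hypot(*(cen(c)-q))); ps.append(cen(c))
        r=cv2.boxPoints(cv2.minAreaRect(c)); W=onplane(d,r,15); s=[W[1]-W[0],W[2]-W[1]];L=max(s,key=np.linalg.norm)
        out.append((onplane(d,cen(c),13)[0].round(1).tolist(),round(np.hypot(*(cen(c)-q)),1),cv2.contourArea(c),round(np.degrees(np.arctan2(L[1],L[0])),1),[round(np.linalg.norm(k),1) for k in s]))
    print('tri',trin((m1,m2),ps).round(1),out)
for nm,lo in(('rim',150),('rim2',185)):
  quad=[]
  for d in(p1,p2):
    c=max((c for c in blobs(d,(0,0,lo),(179,45,255),3000,60000)),key=lambda c:-np.hypot(*(cen(c)-proj(d,[572,-157,40])[0])))
    h=cv2.convexHull(c); 
    for eps in np.arange(2,30): 
        q=cv2.approxPolyDP(h,eps,True)[:,0]
        if len(q)==4: break
    W=onplane(d,q,48); o=np.argsort(np.arctan2(W[:,1]+157,W[:,0]-572)); quad.append(q[o].astype(float))
    print(nm,eps,cv2.contourArea(c),W[o].round(1)[:,:2].tolist(),W.mean(0).round(1))
  print(np.array([trin((p1,p2),(x,y)) for x,y in zip(*quad)]).round(1))
rs=[]
for d in(p1,p2):
    for c in blobs(d,(0,150,80),(5,255,255),60,2000): print('red',cen(c),cv2.contourArea(c),onplane(d,cen(c),122)[0].round(1))
print(read_state()['t'])
im=np.hstack([cv2.resize(x['pixels'],(400,300)) for x in(p1,p2)]);cv2.imwrite('pics/pp.png',im)
E
```

```text
tri [583.5 110.  269.5] [([549.1, -32.2, 13.0], np.float64(80.1), 1935.0, np.float64(-0.1), [np.float64(134.1), np.float64(68.0)]), ([665.8, 208.0, 13.0], np.float64(90.7), 1933.5, np.float64(72.0), [np.float64(133.1), np.float64(73.2)])]
tri [534.6 -51.  -40.6] [([549.1, -32.2, 13.0], np.float64(66.5), 1935.0, np.float64(-0.1), [np.float64(134.1), np.float64(68.0)]), ([524.4, -34.7, 13.0], np.float64(65.6), 2100.5, np.float64(-0.1), [np.float64(132.6), np.float64(66.5)])]
tri [441.8 246.4  59.9] [([439.9, 214.9, 13.0], np.float64(15.4), 3797.5, np.float64(75.7), [np.float64(139.9), np.float64(99.7)]), ([426.9, 306.3, 13.0], np.float64(72.3), 300.5, np.float64(-0.0), [np.float64(32.9), np.float64(17.8)])]
rim 2 14934.5 [[462.9, -230.6], [691.9, -230.9], [691.6, -79.3], [462.2, -80.3]] [ 577.2 -155.3   48. ]
rim 2 14938.5 [[461.7, -230.8], [691.4, -230.7], [692.0, -78.9], [461.9, -80.2]] [ 576.7 -155.1   48. ]
[[ 462.8 -230.    50.1]
 [ 691.3 -230.5   49. ]
 [ 692.   -79.1   47.3]
 [ 462.2  -80.2   48.6]]
rim2 2 12225.0 [[467.5, -220.7], [679.5, -219.4], [679.4, -86.4], [468.2, -86.0]] [ 573.6 -153.1   48. ]
rim2 2 12263.0 [[473.8, -220.9], [685.0, -220.8], [684.7, -86.0], [473.0, -85.9]] [ 579.1 -153.4   48. ]
[[ 468.4 -224.4   36.1]
 [ 685.1 -223.1   38. ]
 [ 684.8  -86.2   38.1]
 [ 468.9  -86.    39.1]]
red [365.86423506 284.96453901] 164.5 [ 545.7 -284.9  122. ]
7.3
```

View pics/pp.png

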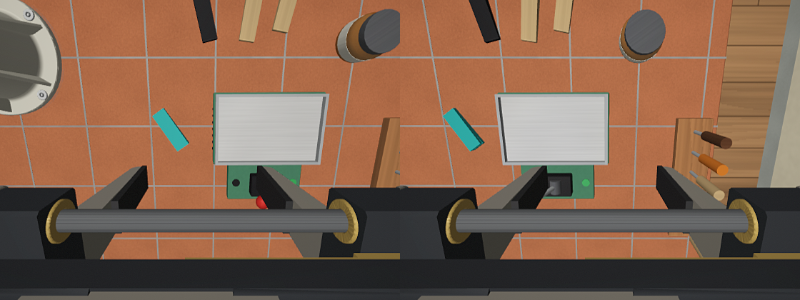

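The plate is measured: centre about (577,-155), floor z ≈ 37, rim z ≈ 49, axis-aligned. The wedge mask failed in the wrist views, so I'll look at its colours there.

Run:
```python
from h import *
ld=lambda n:dict(np.load(f'pics/{n}.png.npz'))
ests=[(598.5,95,15),(527,76.5,15),(462.7,215,15)]
ds={n:ld(n) for n in('w1','w2','m1','m2')}
for n in ds:
    d=ds[n]; hsv=cv2.cvtColor(d['pixels'],cv2.COLOR_BGR2HSV)
    print(n,[(hsv[int(q[1]),int(q[0])].tolist(),q.round().tolist()) for q in proj(d,ests) if 0<=q[1]<420 and 0<=q[0]<560], hsv[100,100])
for e in ests:
    ps=[];dd=[]
    for n,d in ds.items():
        q=proj(d,e)[0]; cs=blobs(d,(13,50,110),(25,150,255),300,4000)
        if not cs: continue
        c=min(cs,key=lambda c:np.hypot(*(cen(c)-q))); r=cv2.minAreaRect(c)
        if np.hypot(*(cen(c)-q))>30 or cv2.contourArea(c)>2000: continue
        W=onplane(d,cv2.boxPoints(r),15); s=[W[1]-W[0],W[2]-W[1]];L=max(s,key=np.linalg.norm)
        ps.append(cen(c));dd.append(d)
        print(n,onplane(d,cen(c),13)[0].round(1).tolist(),cv2.contourArea(c),round(np.degrees(np.arctan2(L[1],L[0])),1),[round(np.linalg.norm(k),1) for k in s])
    if len(ps)>1: print('tri',trin(dd,ps).round(1))
```

```text
w1 [([19, 94, 201], [342.0, 197.0]), ([19, 93, 200], [298.0, 208.0]), ([19, 92, 203], [258.0, 122.0])] [ 11 151 182]
w2 [([19, 93, 200], [305.0, 197.0]), ([19, 94, 200], [262.0, 208.0]), ([19, 93, 201], [219.0, 122.0])] [ 11 149 185]
m1 [([19, 92, 202], [232.0, 155.0]), ([19, 91, 201], [188.0, 167.0]), ([19, 94, 197], [138.0, 74.0])] [ 11 148 184]
m2 [([19, 93, 197], [387.0, 155.0]), ([19, 94, 199], [341.0, 167.0]), ([19, 93, 200], [303.0, 75.0])] [ 10 148 186]
w1 [604.3, 99.7, 13.0] 1198.0 79.4 [np.float64(100.9), np.float64(36.3)]
w2 [604.3, 99.5, 13.0] 1141.5 79.1 [np.float64(100.4), np.float64(33.6)]
m1 [604.3, 99.3, 13.0] 1226.5 79.1 [np.float64(100.8), np.float64(32.9)]
m2 [603.8, 99.4, 13.0] 1371.0 77.8 [np.float64(101.0), np.float64(37.8)]
tri [604.3  99.4  12. ]
w1 [533.2, 81.2, 13.0] 1099.0 81.8 [np.float64(100.8), np.float64(33.4)]
w2 [532.7, 81.2, 13.0] 1085.5 82.4 [np.float64(100.5), np.float64(32.6)]
m1 [532.3, 81.2, 13.0] 1196.0 81.4 [np.float64(101.0), np.float64(34.7)]
m2 [532.8, 81.0, 13.0] 1262.0 82.2 [np.float64(100.2), np.float64(35.8)]
tri [532.8  81.3  14. ]
w1 [469.1, 219.3, 13.0] 1328.0 75.4 [np.float64(100.0), np.float64(32.8)]
w2 [468.3, 219.5, 13.0] 1334.0 76.9 [np.float64(101.5), np.float64(32.9)]
m1 [468.0, 220.1, 13.0] 1477.0 79.1 [np.float64(104.6), np.float64(32.7)]
m2 [469.4, 219.5, 13.0] 1492.5 75.4 [np.float64(101.7), np.float64(32.4)]
tri [469.2 219.2  15.9]
```

Run:
```python
from h import *
s=read_state();print(s['joint_pos'],np.array(s['tool_rot'])[:,1].round(2))
ang=np.arctan2(s['tool_rot'][1][1],s['tool_rot'][0][1])
ok=False
for p in([540,200,330],[500,200,330],[540,150,330]):
    for k in(np.pi,2.4,-2.4,1.57,-1.57):
        if env.ik(p,Rz(ang+k)) is not None:
            env.move_ptp(p,Rz(ang+k)); ok=True; print(p,k); break
    if ok: break
d=shot('wrist','f1.png'); K,R,t=KRT(d); print(-R.T@t)
for e in [(604,99,13),(533,81,13),(469,219,13)]:
    q=proj(d,e)[0]; print(q)
    for c in blobs(d,(13,50,110),(25,150,255),300,4000):
        if np.hypot(*(cen(c)-q))<30: print(onplane(d,cen(c),13)[0].round(1),cv2.contourArea(c))
print(read_state()['t'])
```

```text
[-2.19092961e-01  3.87885639e-01  1.32916523e+00 -1.91008156e-04
  1.42451902e+00 -2.19372794e-01] [ 1.  0. -0.]
[540, 200, 330] 3.141592653589793
[540.76290314 134.81685792 500.31709465]
[241.41358693 112.47083853]
[600.7  99.   13. ] 1386.5
[287.13570557 100.13870264]
[529.5  80.7  13. ] 1381.5
[325.85751024 188.56556329]
[465.1 219.8  13. ] 1143.5
9.5417
```

```bash
cat >> h.py <<'E'
PC=np.array([575.2,-155.]); 
def pick_place(x,y,lenang,dx):
    a=np.radians(lenang-90)
    R=go([x,y,110],a); env.move_gripper(0.6)
    hit=env.servo_line([x,y,4],speed=120,until_force=10)
    z0=read_state()['ee_pos'][2]; env.move_gripper(0.0)
    s=read_state();print('grip',hit,z0.round(1),s['gripper_width'],s['grasp_force'],s['t'])
    env.servo_line([x,y,120],speed=150)
    s=read_state();print('lifted',s['gripper_width'],s['wrist_force'])
    if s['gripper_width']*92<25: print('MISSED');return
    y_=R[:,1]; a2=0 if y_[0]>0 else np.pi
    px=PC[0]+dx
    env.servo_line([px,PC[1],120],speed=250,attitude=Rz(a2))
    env.servo_line([px,PC[1],z0+42],speed=150)
    hit=env.servo_line([px,PC[1],z0+33],speed=20,until_force=4)
    s=read_state();print('down',hit,s['ee_pos'],'floor',s['ee_pos'][2]-z0,s['wrist_force'])
    env.move_gripper(s['gripper_width']+0.10)
    env.wait(.2);env.servo_line([px,PC[1],150],speed=120)
    print(read_state()['t'])
E
python3 - <<'E'
from h import *
pick_place(602.5,99.2,79.2,62)
go([540,-150,330],0);shot('wrist','c1.png')
E
```

```text
grip False 4.6 0.34200365072477273 30.001142621040344 12.725
lifted 0.3425880334552739 [ 0.45136467  0.18289391 -0.82112532]Traceback (most recent call last):
  File "<stdin>", line 2, in <module>
  File "h.py", line 58, in pick_place
    env.servo_line([px,PC[1],120],speed=250,attitude=Rz(a2))
    ~~~~~~~~~~~~~~^^^^^^^^^^^^^^^^^^^^^^^^^^^^^^^^^^^^^^^^^^
cell.IKError: the arm cannot follow that straight line within its joint ranges
```

Grasp is good (31.5 mm wide, held). Only joint 6's range blocked the straight line, so I'll travel with a joint move instead.

```bash
python3 - <<'E'
s=open('h.py').read()
i=s.index("    y_=R[:,1]"); 
s=s[:i].replace("env.servo_line([x,y,120],speed=150)","env.servo_line([x,y,150],speed=200)")+'''    place(dx,z0)
def place(dx,z0):
    px=PC[0]+dx
    go([px,PC[1],150],0)
    env.servo_line([px,PC[1],z0+42],speed=120)
    hit=env.servo_line([px,PC[1],z0+33],speed=20,until_force=4)
    s=read_state();print('down',hit,s['ee_pos'],'floor',s['ee_pos'][2]-z0,s['wrist_force'])
    env.move_gripper(s['gripper_width']+0.10)
    env.wait(.2);env.servo_line([px,PC[1],150],speed=120)
    print(read_state()['t'])
'''
open('h.py','w').write(s)
E
python3 - <<'E'
from h import *
env.servo_line([602.5,99.2,150])
place(62,4.6)
go([540,-150,330],0);shot('wrist','c1.png')
E
```

```text
down True [ 637.67044942 -155.11865185   40.34893039] floor 35.748930389380625 [-0.25304208 -0.36723048  6.16935901]
19.2
```

View pics/c1.png

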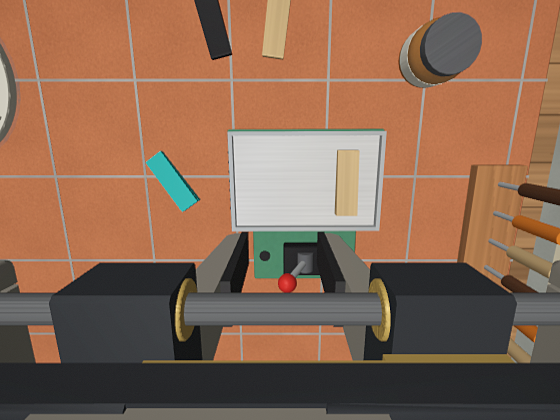

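Wedge 1 lies flat inside the rim at px (346,182), ball at (287,283), and nothing was disturbed. On to the other two.

Run:
```python
from h import *
pick_place(531.1,81,82,0)
pick_place(467.2,219.6,76.5,-62)
go([560,-150,330],0);d=shot('wrist','c2.png')
for c in blobs(d,(13,50,110),(25,150,255),300,4000):
    W=onplane(d,cv2.boxPoints(cv2.minAreaRect(c)),51)-[*PC,0]; print(cen(c).round(),W.mean(0).round(1),np.ptp(W,axis=0).round(1))
print(read_state()['t'])
```

```text
grip False 4.5 0.345708937625112 30.00135362148285 23.2167
lifted 0.3427285504585945 [ 0.0063105   0.94979947 -0.84012503]
down True [ 575.64114777 -155.15449876   40.34995012] floor 35.812767343112895 [-0.79893432  0.16508582  5.05009931]
28.0583
grip False 4.5 0.34623545889288576 30.001367926597595 31.4333
lifted 0.3484964725026335 [-0.06188767 -0.26854959  0.52367821]
down True [ 513.65617706 -155.14340886   40.32933367] floor 35.8082638983559 [0.2789941  0.01124622 5.1536828 ]
36.725
[426. 359.] [ 149.7 -289.6   51. ] [503.9  55.2   0. ]
[382. 311.] [ 147. -215.   51.] [ 45.7 117.7   0. ]
[513. 276.] [ 356.1 -149.7   51. ] [57.4 53.   0. ]
[525. 211.] [355.2 -42.7  51. ] [45.5 42.4  0. ]
[532. 175.] [355.5  14.   51. ] [42.9 45.9  0. ]
[295. 184.] [ 2.3 -1.3 51. ] [31.  97.4  0. ]
[254. 183.] [-61.   -1.3  51. ] [35.5 97.4  0. ]
[335. 183.] [63.  -0.6 51. ] [ 34.6 100.5   0. ]
[545.  96.] [354.8 130.4  51. ] [ 44.2 210.    0. ]
37.5417
```

View pics/c2.png

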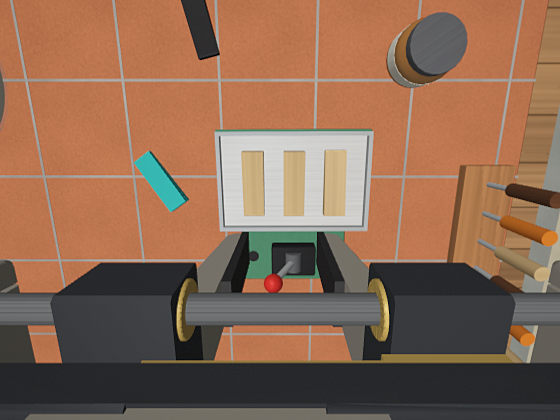

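All three are flat and separated, at px (254,183), (295,184) and (335,183), and the toggle is still off with the ball at (273,283). Now I push the toggle.

Run:
```python
from h import *
env.move_gripper(0)
go([470,-282,220],0); env.servo_line([470,-282,108],speed=150)
hit=env.servo_line([592,-282,108],speed=60,until_force=20)
s=read_state();print(hit,s['ee_pos'],s['wrist_force'],s['t'])
x=s['ee_pos'][0]
env.servo_line([x-25,-282,108],speed=80);env.servo_line([x-25,-282,220],speed=150)
go([400,-350,330],0)
a=shot('scene','e.png');b=shot('top','e2.png')
r=[max(blobs(d,(0,190,90),(4,255,255),15,300),key=lambda c:-np.hypot(*(cen(c)-proj(d,[600,-282,122])[0]))) for d in(a,b)]
print(tri(a,cen(r[0]),b,cen(r[1])))
cv2.imwrite('pics/ee.png',np.hstack([cv2.resize(a['pixels'][140:310,70:420],(400,300)),cv2.resize(b['pixels'][100:300,160:470],(400,300))]))
```

```text
True [ 586.94480256 -281.72235283  107.17889377] [-1.26297087 -0.36173207  1.34701716] 41.9583Traceback (most recent call last):
  File "<stdin>", line 10, in <module>
ValueError: max() iterable argument is empty
```

Run:
```python
from h import *
a=dict(np.load('pics/e.png.npz'))
go([350,-450,330],0)
b=shot('top','e3.png')
for c in blobs(b,(0,150,80),(5,255,255),15,300): print(cen(c),onplane(b,cen(c),122)[0].round(1))
cv2.imwrite('pics/ee.png',np.hstack([cv2.resize(a['pixels'][140:310,70:420],(400,300)),cv2.resize(b['pixels'][100:300,160:470],(400,300))]))
s=read_state();print(s['t'])
```

```text
[444.97727273 171.97727273] [ 610.3 -283.   122. ]
44.8417
```

View pics/ee.png

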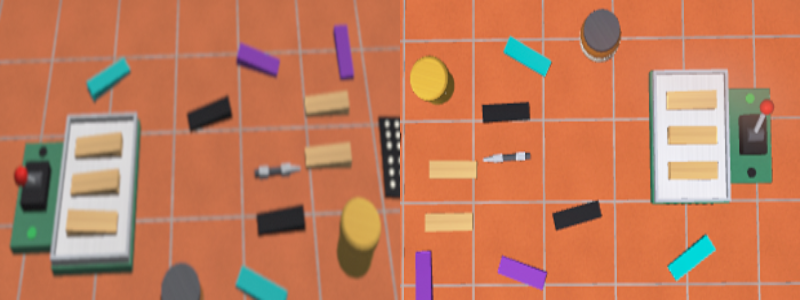

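The right-hand picture shows the ball now on the green-dot side at (767,107), with all wedges in place. The measured travel of about 68 of 77 mm is not conclusive, so I'll press once more against the stop.

Run:
```python
from h import *
go([540,-282,220],0); env.servo_line([540,-282,108],speed=150)
hit=env.servo_line([610,-282,108],speed=25,until_force=25)
s=read_state();print(hit,s['ee_pos'],s['wrist_force'],s['t'])
x=s['ee_pos'][0]
env.servo_line([x-25,-282,108],speed=80);env.servo_line([x-25,-282,220],speed=150)
go([350,-450,330],0)
b=shot('top','e4.png')
for c in blobs(b,(0,150,80),(5,255,255),15,300): print(cen(c),onplane(b,cen(c),122)[0].round(1))
d=dict(np.load('pics/t0.png.npz'))
for c in blobs(d,(0,150,80),(5,255,255),15,300): print('before',cen(c),onplane(d,cen(c),122)[0].round(1))
print(read_state()['t'])
```

```text
True [ 587.02850529 -281.72398214  107.27003218] [-2.84731872 -0.63101011  2.35350564] 48.6917
[444.97727273 171.97727273] [ 610.3 -283.   122. ]
before [446.26888889 199.46666667] [ 542.7 -284.3  122. ]
51.2333
```

The same hard stop came up at 25 N, with the ball unmoved, so the toggle is against its stop.

```bash
python3 -c "
from h import *
print(sign_off())"
```

```text
the job is handed in; nothing more can be done
None
```

I handed the job in at about 51 s: three maple wedges lie flat and apart on the plate, the toggle is pushed to on, and the last pictures show everything else where it was. The sign-off returned no verdict. The camera alone put the toggle only borderline on, so I pushed it again with 25 N and it stopped at the same place, which I took as its stop.

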